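Mount a model-car wheel on a sloping axle

ROBOT

A 6-joint arm with a two-finger parallel gripper is mounted at the origin on the work surface. World frame = base frame: x ahead of the robot, y to its left, z up, the work surface at z = 0. Lengths are in mm, angles in degrees, forces in N, time in s.
With the tool pointing down it reaches from about 350 to 850 mm from the base axis. Payload 8.1 kg.
Tool frame: the origin (TCP) lies midway between the tips of the shut fingers; the grasp point (between the pads) lies 19 mm behind it; z points along the fingers, y is the line along which they close (so a half turn about z gives the same grasp; the last joint's range is limited). The gripper opens to 85 mm and grips with 20 to 120 N. Pads are 22 mm wide; open, the fingers measure 114 mm over their backs; the gripper's body (76 mm by 85 mm) begins 54 mm behind the grasp point. The pads swing forward as they close: fully open they stand 13 mm farther back than shut.
Start: joints at [64.779, 7.471, 85.268, -0, 87.261, -4.893], TCP at [208.421, 562.642, 231.292] pointing down, gripper open.
Joint ranges: [-169.43, 169.43], [-51.17, 129.36], [1.28, 143.12], [-76.62, 256.62], [0, 156.53], [-152.29, 152.29]. Speed limits (degrees/s): [136.94, 136.94, 159.86, 180, 180, 180].

INTERFACE

Orientations are given as [roll, pitch, yaw] about the fixed x, y, z axes, in that order (R = Rz(yaw) Ry(pitch) Rx(roll)).
In Python, from bench import r gives the robot as it stands. The module is installed in compiled form; this text tells all that it offers.
- The arm moves only by the tool jog_arm, never from a script. Its argument "rows" is a list of rows, each a list of 2 entries, a list of its own where there are three numbers: the shift along the tool's x, y, z in mm, then the turn, a rotation vector about the tool's x, y, z in rad. A call has 1 to 10 rows; each row is the pose to reach, as a shift and turn from the pose commanded when the call began, along the tool's axes at that moment; what a row does not reach only later rows make up. A row lasts 1/10 s, in which the tool goes at most 50 mm and 8.59 degrees, less where a joint would pass 70% of its speed; a pose out of reach is approached as far as the arm can. A call with a gripper value outside its range is refused whole. "grip" is the finger opening in mm, from 0 to 85.4, set as the call begins (left out, the last holds). The fingers move at their own pace and stop on an object; "force" is the grip in N (left out, the last holds). Time passes only in rows, so rows that repeat a pose let the fingers close. It gives the time, the measured TCP pose, the force, the opening and the grip force at its end, in the units of the state.
- r.sense(): the state, without advancing time (a new reading comes with each control period).
- r.snapshot(name): name is "side" or "top" or "wrist"; returns (picture, depth): 420x560x3 uint8, blue, green, red; 420x560 float32, mm along the optical axis (not along the pixel's ray), 0 where there is no reading.
- r.camera_params(name): a dict with "fx", "fy", "cx", "cy" (pixels), "dist_coeffs" ([k1, k2, p1, p2, k3] as OpenCV has them; the pictures are not rectified), "pose" (4x4, takes a point from camera to world coordinates); the wrist camera has in their place "tool_from_camera" (4x4, takes a point from camera to tool coordinates, whose origin is the TCP and whose axes are the flange's). Camera axes: x right, y down, z forward; pixel columns grow to the right and rows downward; lengths in mm; the calibration is good to about 2 mm. A picture is of the moment at which its call begins: read the wrist's pose just before it. camera_params takes no time and is no camera call.
- r.hand_in(): hands the job in; it is judged then, once.
The state is a dict: "time": time; "joint_pos": joint angles; "qd": joint speeds; "joint_efforts": joint torques, N m; "tool_pos": TCP position; "tcp_rot": TCP orientation; "ft_force": force on the tool from outside, world axes, zero at the start; "wrist_torque": the same for the moment, N m; "finger_gap": finger opening in mm; "grip_force": force on a finger pad.
Only numpy, scipy, OpenCV 4.12 (cv2) and the standard library are available. Lean on these libraries where they do the work, as an engineer would, in place of code of your own. Each camera call takes 0.05 s, during which the arm holds its last target. There are 200 camera calls.

TASK

Pick up the loose white-rimmed wheel and hang it on the sloping axle of the mounting stand, sliding it down along the axle. The brass cross pin at the axle's foot stands at an angle you have to find: turn the wheel under light pressure until its slots drop over the pin and it sits fully home against the shoulder, then let go. Press gently (5 to 8 N is enough), do not let the wheel drop freely, and leave the bottle, the bare tyre and the battery where they are.

Things in the scene. Friction and masses are not known exactly. Their poses are not given: they have to be found in the camera images.
- wheel_center (a point): centre of the loose wheel: black tyre, white rim, 60 mm diameter, 26 mm wide, about 60 g, lying flat on the table; both faces alike. z: the wheel's axis. A 15 mm bore goes right through; in each face two crossing slots, 7 mm wide, 9 mm deep, run from the bore past 17 mm from the centre, along the wheel's x and y, so every quarter turn is alike.
- axle_foot (a point): point on the axle's centre line in the plane of the 34 mm aluminium shoulder, 150 mm above the table, on the fixed stand (dark base plate 130 x 110 mm, 14 mm thick, blue post). z: up along the axle, 0.50 rad from vertical towards the stand's front; y: level. A wheel fully home on the shoulder has its centre 13 mm above this point along z; resting on the pin, 20 mm.
- axle_tip (a point): upper end of the steel axle, on its centre line, 60 mm above axle_foot along z. The axle is 12 mm thick; its last 10 mm taper to 6 mm.
- pin_mid (a point): middle of the brass cross pin through the axle, 4.75 mm above the shoulder: 4.5 mm thick, 33.5 mm end to end, square to the axle. Its angle about the axle varies and is NOT given (these axes are the stand's); it is held stiffly (0.16 N m). Its top is 7 mm above the shoulder; pushed along the axle it yields up to 4 mm on a spring (2 N at first, 8 N at 4 mm), then stops hard.
- bottle_center (a point): centre of a bystander: upright additive bottle with yellow label and red cap, 36 mm diameter, 70 mm tall
- spare_tyre_center (a point): centre of a bystander: bare black tyre without rim lying flat, 60 mm diameter, 43 mm hole, 26 mm tall
- battery_center (a point): centre of a bystander: blue battery pack lying flat, 46 x 96 mm, 25 mm tall
There are look-alikes about, which are no part of the job. What is shaped like the part that bears axle_foot but brown or turquoise is not meant.

How it is judged:
By the outcome, as a careful person would: the job done as asked, in the order asked, and still so for the second after the job is handed in, with the robot touching nothing.
It also fails if it takes over 67 s, if anything falls off the work surface, if the arm or the gripper's body presses on something with over 40 N, if the wrist force passes 120 N, or if a joint passes its speed limit or range.

## Working session

There is one attempt and no reset: what is moved stays moved. The work goes in short steps, Python scripts to look and compute and a tool call to move; the robot and the scene stay as the last step left them, time stands still between calls to the robot, and variables do not carry over. Pictures are saved under pics/ and viewed, at most 10 in all, crops included, and the job is handed in when it is done.

Besides the shell and the picture viewer there is one more tool, called after "Emit:" by a JSON object that holds its "name" and its "arguments", one argument or row to a line. jog_arm: Moves the arm, as the interface text tells. Its arguments: {"type":"object","properties":{"rows":{"type":"array"},"grip":{"type":"number"},"force":{"type":"number"}},"required":["rows"]}

```bash
mkdir -p pics
cat > h.py <<'E'
import numpy as np, cv2
from scipy.spatial.transform import Rotation as R
from bench import r
def T_tool(s):
    T=np.eye(4);T[:3,:3]=R.from_euler('xyz',s['tcp_rot'],degrees=True).as_matrix();T[:3,3]=s['tool_pos'];return T
def snap(n):
    s=r.sense();p,d=r.snapshot(n);c=r.camera_params(n)
    T=c['pose'] if 'pose' in c else T_tool(s)@np.array(c['tool_from_camera'])
    K=np.array([[c['fx'],0,c['cx']],[0,c['fy'],c['cy']],[0,0,1.]])
    return p,d,K,np.array(c['dist_coeffs'],float),np.array(T)
def pts(uv,z,K,D,T):
    uv=np.array(uv,float).reshape(-1,1,2);z=np.array(z,float).reshape(-1)
    n=cv2.undistortPoints(uv,K,D).reshape(-1,2)
    P=np.c_[n*z[:,None],z];return P@T[:3,:3].T+T[:3,3]
def cloud(d,K,D,T):
    v,u=np.nonzero(d>0);return np.c_[u,v],pts(np.c_[u,v],d[v,u],K,D,T)
E
python3 - <<'E'
from h import *
s=r.sense();print(s)
for n in("side","top"):
    p,d,K,D,T=snap(n);np.savez(n,p=p,d=d,K=K,D=D,T=T);cv2.imwrite(f'pics/{n}0.png',p);print(n,K,D,T)
E
```

```text
{'time': 0.0, 'joint_pos': array([ 6.47778781e+01,  7.51417566e+00,  8.53287968e+01,  7.09831367e-04,
        8.72621138e+01, -4.89414375e+00]), 'qd': array([ 0.02388426,  0.03135367, -0.01631628,  0.09371969, -0.00569149,
       -0.02289947]), 'joint_efforts': array([-3.34514072e-03, -5.69383335e+01, -5.00571477e+01, -4.63594879e-04,
        1.43153826e-02,  1.65097696e-07]), 'tool_pos': array([208.1877349 , 562.14054161, 230.25878207]), 'tcp_rot': array([-1.79895357e+02, -9.67180944e-03,  1.59671978e+02]), 'ft_force': array([-0.22292694,  0.05177263, -0.73642752]), 'wrist_torque': array([-0.02896011,  0.01407075,  0.00818715]), 'grip_force': 0.0, 'finger_gap': 85.44722157068281}
side [[407.54446445   0.         282.82203538]
 [  0.         407.54446445 210.34728744]
 [  0.           0.           1.        ]] [-0.08389029  0.          0.          0.          0.        ] [[ 7.25726242e-01 -4.29585982e-01  5.37380038e-01  1.02248979e+02]
 [-6.87805872e-01 -4.35283072e-01  5.80905956e-01 -3.99055088e+02]
 [-1.56366220e-02 -7.91191843e-01 -6.11368109e-01  6.90472135e+02]
 [ 0.00000000e+00  0.00000000e+00  0.00000000e+00  1.00000000e+00]]
top [[399.34248136   0.         283.4018417 ]
 [  0.         399.34248136 205.37371398]
 [  0.           0.           1.        ]] [0.01349223 0.         0.         0.         0.        ] [[-2.74144062e-02 -9.84739754e-01  1.71860602e-01  4.13655956e+02]
 [-9.99538460e-01  2.47527462e-02 -1.76115993e-02  1.32046747e+02]
 [ 1.30888201e-02 -1.72264093e-01 -9.84963839e-01  1.16068489e+03]
 [ 0.00000000e+00  0.00000000e+00  0.00000000e+00  1.00000000e+00]]
```

View pics/side0.png

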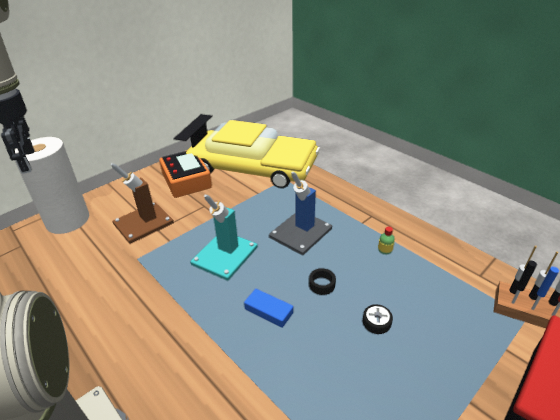

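View pics/top0.png

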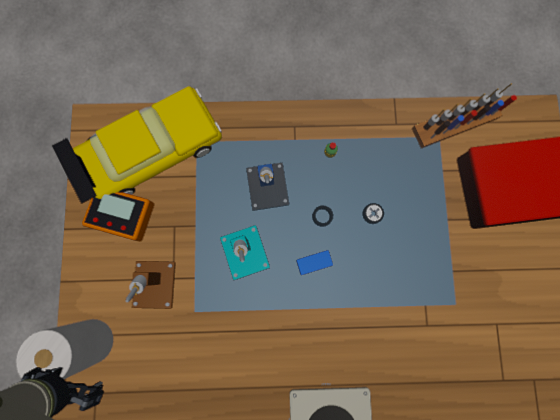

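The side view shows the white-rimmed wheel at (377,318), with the bare tyre at (322,281) and the yellow car's wheels at (280,180) as look-alikes. The wheel is the loose one with the white rim. For the stand, the blue post is at (305,205). The turquoise one at (227,230) and the brown one at (145,200) are excluded. In the top view, the wheel is at (373,213) and the blue stand at (267,182).

```bash
cat > m1.py <<'E'
from h import *
for n,wb,sb in(("side",(350,295,405,340),(262,165,335,255)),("top",(355,195,392,232),(240,155,296,215))):
    f=np.load(n+'.npz');uv,P=cloud(f['d'],f['K'],f['D'],f['T']);col=f['p'][uv[:,1],uv[:,0]].astype(int)
    def box(b):return (uv[:,0]>b[0])&(uv[:,0]<b[2])&(uv[:,1]>b[1])&(uv[:,1]<b[3])
    m=box(wb)&(P[:,2]>18)&(P[:,2]<35);q=P[m];print(n,'wheel n',m.sum(),'mid',(q.max(0)+q.min(0))/2,'ext',np.ptp(q,0),'mean',q.mean(0))
    t=P[box(wb)];print(' table z',np.percentile(t[:,2],[5,50]))
    m=box(sb)&(P[:,2]>8)&(P[:,2]<20);q=P[m];print(' base rect',cv2.minAreaRect(q[:,:2].astype(np.float32)),'z',np.median(q[:,2]))
    m=box(sb)&(P[:,2]>120);print(' high pts');
    for z in range(120,215,8):
        k=m&(P[:,2]>=z)&(P[:,2]<z+8)
        if k.sum():print(z,k.sum(),P[k].mean(0).round(1),np.ptp(P[k],0).round(1),col[k].mean(0).round())
f=np.load('side.npz');a=cv2.resize(f['p'][160:260,255:345],None,fx=4,fy=4,interpolation=2);b=cv2.resize(f['p'][285:345,340:430],None,fx=4,fy=4,interpolation=2)
g=np.load('top.npz');c=cv2.resize(g['p'][150:220,235:300],None,fx=6,fy=6,interpolation=2)
o=np.zeros((600,800,3),np.uint8);o[:400,:360]=a;o[:420,400:790]=c;
b=cv2.resize(b,(270,180));o[410:590,:270]=b;cv2.imwrite('pics/crop1.png',o)
E
python3 m1.py
```

```text
side wheel n 529 mid [ 584.20850074 -151.64897977   23.46119697] ext [58.80906324 58.07063541 10.90804821] mean [ 582.51433283 -152.74299657   24.60702226]
 table z [-1.17050021  1.5531789 ]
 base rect ((689.9183959960938, 231.6796112060547), (299.57452392578125, 156.0655517578125), 78.431396484375) z 13.59290348722891
 high pts
120 67 [687.1 144.1 124.6] [44.7 33.6  7.8] [134.  96.  73.]
128 30 [675.8 144.7 131.9] [39.8 21.4  7.7] [124. 115. 106.]
136 43 [667.6 146.  140.6] [34.2 23.7  7.9] [146. 145. 141.]
144 58 [667.5 151.2 147.6] [30.6 32.6  7.8] [205. 208. 207.]
152 48 [672.9 151.3 155.2] [26.4 24.7  7.6] [165. 189. 202.]
160 13 [660.4 150.9 163.4] [11.9  9.5  7.2] [115. 117. 116.]
168 13 [656.4 150.1 171.8] [12.6  6.7  6.8] [104. 108. 109.]
176 13 [651.8 149.4 180.2] [13.4  6.2  7.1] [ 97. 100.  98.]
184 13 [647.7 148.4 188.6] [15.5  6.   7. ] [100. 102. 100.]
192 14 [643.3 149.5 195.8] [9.6 6.8 6.8] [101. 111. 109.]
200 9 [642.4 150.7 201.9] [7.9 9.2 4. ] [155. 177. 176.]
top wheel n 271 mid [ 583.81190236 -147.03516004   24.74331818] ext [58.78098617 57.45642387 12.57689085]
[... 179 characters left out ...]
321712017059326) z 12.692014948301903
 high pts
120 70 [697.5 160.3 125. ] [35.8 40.1  7.3] [120.  75.  47.]
128 17 [695.5 162.  130.4] [28.1 36.9  7.2] [113.  92.  77.]
136 20 [675.9 160.4 140.7] [36.  29.2  5.6] [122. 119. 117.]
144 49 [673.9 156.1 148.9] [29.9 31.5  7.7] [128. 129. 130.]
152 51 [674.2 158.3 155.3] [21.2 28.2  7.6] [110. 126. 136.]
160 5 [670.  156.7 163.7] [17.6 10.1  6.5] [107. 105. 104.]
168 5 [661.7 156.  173.5] [3.8 7.7 3.9] [102.  95.  90.]
176 3 [657.  156.4 182.7] [2.6 5.1 0.5] [102.  96.  90.]
184 5 [651.6 154.8 189. ] [6.  9.9 6.7] [103.  99.  95.]
192 9 [646.9 152.8 196.7] [11.6 10.   5.8] [105. 100.  95.]
200 7 [642.8 154.  202.1] [5.4 4.9 4.6] [121. 117. 113.]
```

View pics/crop1.png

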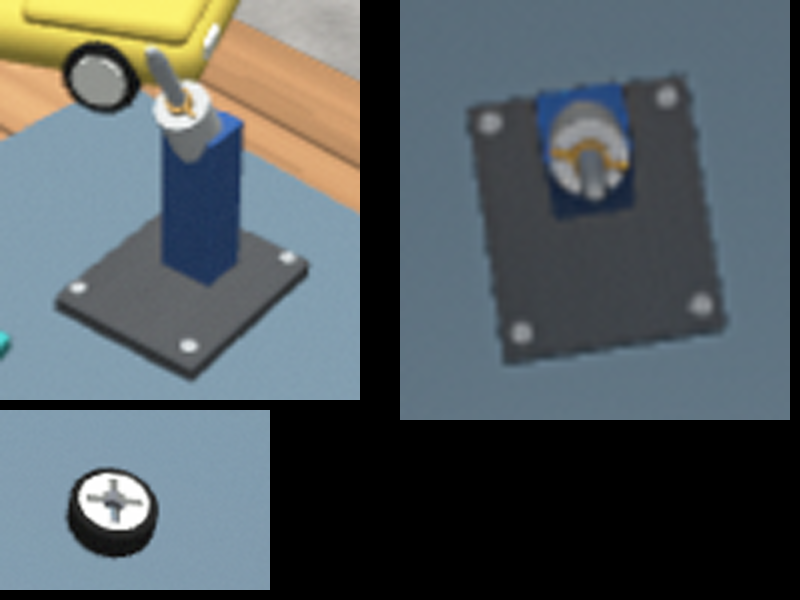

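The crop confirms both choices. The wheel has a white rim, cross slots and a black tyre. The blue-post stand has a roughly level brass pin, at about (555,155) to (625,165) in the crop. Next I'll look at the stand along its axle with the wrist camera.

```bash
cat >> h.py <<'E'
psi=np.radians(7.3)
def stand(psi=psi):
    a=np.array([-np.sin(.5)*np.cos(psi),-np.sin(.5)*np.sin(psi),np.cos(.5)]);y=np.array([-np.sin(psi),np.cos(psi),0])
    return a,y
def tilt(spin=0,psi=psi):  # tool rot along axle, spin deg about tool z
    a,y=stand(psi);return np.c_[y,np.cross(-a,y),-a]@R.from_euler('z',spin,degrees=True).as_matrix()
def down(yaw): return R.from_euler('xyz',[180,0,yaw],degrees=True).as_matrix()
def move(p,M):
    s=r.sense();T=T_tool(s);print('shift',(T[:3,:3].T@(np.array(p)-T[:3,3])).round(1),'turn',R.from_matrix(T[:3,:3].T@M).as_rotvec().round(3),'t',s['time'],s['ft_force'].round(1))
E
python3 - <<'E'
from h import *
c=r.camera_params('wrist');print(c)
a,y=stand();M=tilt();C=np.array(c['tool_from_camera'])
foot=np.array([670,153,150.]);
# camera on axle line 260 from foot
cam=foot+a*270;p=cam-M@C[:3,3];print(p);move(p,M)
move([208,562,330],T_tool(r.sense())[:3,:3])
E
```

```text
{'fx': 338.98245148643156, 'fy': 338.98245148643156, 'cx': 281.6513037382842, 'cy': 205.59650908813828, 'dist_coeffs': array([-0.02282542,  0.        ,  0.        ,  0.        ,  0.        ]), 'tool_from_camera': array([[ 1.52398785e-03, -9.53248267e-01, -3.02184412e-01,
         7.62541142e+01],
       [ 9.99998818e-01,  1.39115097e-03,  6.54811402e-04,
         1.84798844e+00],
       [-2.03813697e-04, -3.02185052e-01,  9.53249260e-01,
        -1.42829794e+02],
       [ 0.00000000e+00,  0.00000000e+00,  0.00000000e+00,
         1.00000000e+00]])}
[617.6061225   69.41094238 260.71638209]
shift [-555.1 -319.9  -29.9] turn [-0.451 -0.271  1.065] t 0.1 [-0.2  0.6 -0.7]
shift [  0.1  -0.4 -99.6] turn [0. 0. 0.] t 0.1 [-0.2  0.6 -0.7]
```

Emit:
{"name": "jog_arm", "arguments": {
  "rows": [
    [[0,0,-50],[0,0,0]],
    [[0,0,-100],[0,0,0]],
    [[-555,-320,-100],[-0.45,-0.27,1.065]],
    [[-555,-320,-100],[-0.45,-0.27,1.065]],
    [[-555,-320,-100],[-0.45,-0.27,1.065]],
    [[-555,-320,-100],[-0.45,-0.27,1.065]],
    [[-555,-320,-100],[-0.45,-0.27,1.065]],
    [[-555,-320,-100],[-0.45,-0.27,1.065]],
    [[-555,-320,-100],[-0.45,-0.27,1.065]],
    [[-555,-320,-100],[-0.45,-0.27,1.065]]
  ]
}}

```text
time: 1.1
tool_pos: [464.6, 253.1, 331.1]
tcp_rot: [151.2, -0.2, 97.0]
ft_force: [0.7, 0.2, -0.0]
finger_gap: 85.5
grip_force: 0.0
```

Run:
```python
from h import *
move([617.6,69.4,260.7],tilt());print(r.sense()['joint_pos'].round(1))
```

```text
shift [-201.3   79.8  123.4] turn [ 0.002 -0.001 -0.006] t 1.1 [ 0.7  0.2 -0. ]
[ 30.5 -30.9 112.9 -11.5  71.6  24.6]
```

Emit:
{"name": "jog_arm", "arguments": {
  "rows": [
    [[-50,20,31],[0,0,0]],
    [[-100,40,62],[0,0,0]],
    [[-150,60,92],[0,0,0]],
    [[-201,80,123],[0,0,0]],
    [[-201,80,123],[0,0,0]],
    [[-201,80,123],[0,0,0]],
    [[-201,80,123],[0,0,0]]
  ]
}}

```text
time: 1.8
tool_pos: [617.3, 70.8, 259.5]
tcp_rot: [151.6, -0.1, 97.2]
ft_force: [0.1, 0.4, -0.4]
finger_gap: 85.2
grip_force: 0.0
```

Run:
```python
from h import *
p,d,K,D,T=snap('wrist');np.savez('w1',p=p,d=d,K=K,D=D,T=T)
print(r.sense()['tool_pos'],r.sense()['qd'].round(2))
cv2.imwrite('pics/w1.png',p)
```

```text
[617.26206011  71.99243353 260.63110911] [ 1.8  -1.65 -0.09 -0.18 -0.02 -0.08]
```

View pics/w1.png

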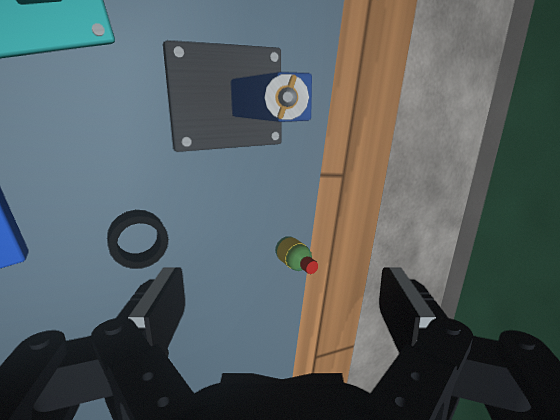

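The view along the axle shows the shoulder as a white ring centred at about (287,97). The brass pin runs steeply across it, from about (293,76) to (281,118). Now I'll measure foot, tip and pin angle.

```bash
cat > m2.py <<'E'
from h import *
import sys
f=np.load(sys.argv[1]);x0,y0,x1,y1=map(int,sys.argv[2:6])
uv,P=cloud(f['d'],f['K'],f['D'],f['T']);k=(uv[:,0]>x0)&(uv[:,0]<x1)&(uv[:,1]>y0)&(uv[:,1]<y1);uv=uv[k];P=P[k]
col=f['p'][uv[:,1],uv[:,0]].astype(int)
B=(P[:,2]>8)&(P[:,2]<18);q=P[B]
rect=cv2.minAreaRect(q[:,:2].astype(np.float32));print('base',rect,np.median(q[:,2]))
ang=rect[2];ang=ang if ang<45 else ang-90
a,y=stand(np.radians(ang))
x=np.cross(y,a)
hsv=cv2.cvtColor(f['p'],cv2.COLOR_BGR2HSV)[uv[:,1],uv[:,0]]
W=(hsv[:,1]<40)&(hsv[:,2]>150)&(P[:,2]>130)&(P[:,2]<172)
s=P[W];c=(s@np.c_[x,y,a]);print('shoulder n',W.sum(),'ext',np.ptp(c,0),'h',np.median(c[:,2]))
(cx,cy),rad=cv2.minEnclosingCircle(c[:,:2].astype(np.float32));h=np.median(c[:,2])
foot=cx*x+cy*y+h*a;print('foot',foot,'R',rad)
uvc=(P-foot)@np.c_[x,y,a]
for lo,hi in((10,25),(25,40),(40,50),(50,63)):
    m=(uvc[:,2]>lo)&(uvc[:,2]<hi)&(np.hypot(uvc[:,0],uvc[:,1])<25);print('axle',lo,m.sum(),uvc[m].mean(0).round(1) if m.any() else '', uvc[m][:,2].max() if m.any() else '')
Y=(hsv[:,0]>8)&(hsv[:,0]<32)&(hsv[:,1]>90)&(np.hypot(uvc[:,0],uvc[:,1])<19)&(uvc[:,2]>-3)
q=uvc[Y];rr=np.hypot(q[:,0],q[:,1]);o=q[rr>9];th=np.arctan2(o[:,1],o[:,0]);print('pin n',Y.sum(),'h',np.median(q[:,2]),'angle deg from stand x',np.degrees(np.angle(np.mean(np.exp(2j*th)))/2))
print(q[:,:2].min(0),q[:,:2].max(0),'yaw',ang)
E
python3 m2.py w1.npz 150 30 325 165
```

```text
base ((676.2425537109375, 159.24929809570312), (129.50157165527344, 110.26128387451172), 7.476889610290527) 13.999944058322114
shoulder n 957 ext [32.65462714 31.32351579  9.49308021] h -197.69075179175366
foot [672.14086569 158.58381559 150.07619478] R 16.661075592041016
axle 10 0  
axle 25 0  
axle 40 7 [-0.7  1.6 49.7] 49.99914792058075
axle 50 285 [-0.2 -0.1 56.2] 61.889910642696755
pin n 225 h 6.572502801474654 angle deg from stand x 70.30485009728416
[ -7.77180299 -15.50829912] [ 7.82755585 15.01679474] yaw 7.476889610290527
```

Run:
```python
from h import *
move([584,-149,140],down(75.6))
```

```text
shift [-215.3 -110.9   76.4] turn [ 0.492 -0.097  0.37 ] t 1.85 [0.9 0.6 0.7]
```

Emit:
{"name": "jog_arm", "arguments": {
  "rows": [
    [[-215,-111,76],[0.492,-0.097,0.37]],
    [[-215,-111,76],[0.492,-0.097,0.37]],
    [[-215,-111,76],[0.492,-0.097,0.37]],
    [[-215,-111,76],[0.492,-0.097,0.37]],
    [[-215,-111,76],[0.492,-0.097,0.37]],
    [[-215,-111,76],[0.492,-0.097,0.37]],
    [[-215,-111,76],[0.492,-0.097,0.37]],
    [[-215,-111,76],[0.492,-0.097,0.37]],
    [[-215,-111,76],[0.492,-0.097,0.37]],
    [[-215,-111,76],[0.492,-0.097,0.37]]
  ]
}}

```text
time: 2.85
tool_pos: [585.4, -147.3, 142.7]
tcp_rot: [179.8, 0.0, 75.8]
ft_force: [1.0, -0.4, -0.3]
finger_gap: 85.5
grip_force: 0.0
```

```bash
cat > m3.py <<'E'
from h import *
p,d,K,D,T=snap('wrist');np.savez('w2',p=p,d=d,K=K,D=D,T=T)
s=r.sense();print(s['tool_pos'],s['tcp_rot'],s['joint_pos'].round(1))
cv2.imwrite('pics/w2.png',p)
uv,P=cloud(d,K,D,T);c0=np.array([584,-149])
n=np.hypot(P[:,0]-c0[0],P[:,1]-c0[1])<45
hsv=cv2.cvtColor(p,cv2.COLOR_BGR2HSV)[uv[:,1],uv[:,0]]
W=n&(hsv[:,1]<50)&(hsv[:,2]>140)&(P[:,2]>20)&(P[:,2]<32)
c,rad=cv2.minEnclosingCircle(P[W][:,:2].astype(np.float32));print('rim',c,rad,np.median(P[W][:,2]))
A=n&(P[:,2]>18)&(P[:,2]<32);print('tyre',cv2.minEnclosingCircle(P[A][:,:2].astype(np.float32)))
c=np.array(c);q=P[:,:2]-c;rr=np.hypot(*q.T)
S=(rr>10)&(rr<15)&(P[:,2]<22)&(P[:,2]>5)
th=np.arctan2(q[:,1],q[:,0]);print('slots depth',S.sum(),np.degrees(np.angle(np.mean(np.exp(4j*th[S])))/4))
S=(rr>10)&(rr<15)&(hsv[:,2]<170);print('slots dark',S.sum(),np.degrees(np.angle(np.mean(np.exp(4j*th[S])))/4))
E
python3 m3.py
```

```text
[ 585.1789616  -147.57837481  142.33558085] [1.79797232e+02 2.72913924e-02 7.57322770e+01] [-19.   11.1  90.7  -0.   78.   -4.7]
rim (587.6172485351562, -147.58294677734375) 23.22869873046875 26.154485442521263
tyre ((587.3651733398438, -147.24574279785156), 29.859128952026367)
slots depth 185 38.84200560746872
slots dark 3453 -18.979233392325416
```

View pics/w2.png

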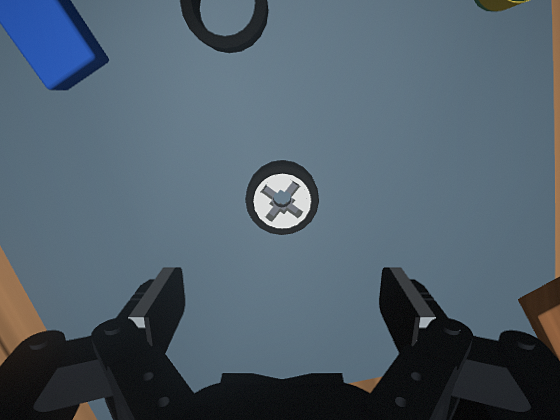

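The wheel is at (283,200), with its rim centre measured at (587.5,-147.5) and its slots as a diagonal cross. I'll refine the slot angle.

Run:
```python
from h import *
f=np.load('w2.npz');uv,P=cloud(f['d'],f['K'],f['D'],f['T'])
g=cv2.cvtColor(f['p'],cv2.COLOR_BGR2GRAY)[uv[:,1],uv[:,0]]
# use plane z=26 back-projection for dark pixels
v,u=np.mgrid[160:240,245:325];uv2=np.c_[u.ravel(),v.ravel()]
n=pts(uv2,np.ones(len(uv2)),f['K'],f['D'],f['T'])-f['T'][:3,3]
Q=f['T'][:3,3]+n*((26-f['T'][2,3])/n[:,2])[:,None]
g=cv2.cvtColor(f['p'],cv2.COLOR_BGR2GRAY)[uv2[:,1],uv2[:,0]].astype(float)
q=Q[:,:2]-[587.5,-147.4];rr=np.hypot(*q.T);th=np.arctan2(q[:,1],q[:,0])
for lo,hi in((9,12),(12,16)):
    S=(rr>lo)&(rr<hi);w=255-g[S];print(lo,S.sum(),np.degrees(np.angle(np.sum(w*np.exp(4j*th[S])))/4))
s=r.sense();T=T_tool(s)
print(T[:3,:3].round(3))
```

```text
9 300 39.79432183121941
12 521 38.661721073559335
[[ 0.246  0.969  0.003]
 [ 0.969 -0.246 -0.001]
 [-0.     0.004 -1.   ]]
```

Run:
```python
from h import *
move([587.4,-147.4,1],down(75.6))
```

```text
shift [  0.8   1.6 141.3] turn [0.004 0.    0.002] t 2.9 [-0.6 -0.   0.2]
```

Emit:
{"name": "jog_arm", "arguments": {
  "rows": [
    [[1,2,40],[0.004,0,0]],
    [[1,2,80],[0.004,0,0]],
    [[1,2,105],[0.004,0,0]],
    [[1,2,120],[0.004,0,0]],
    [[1,2,130],[0.004,0,0]],
    [[1,2,136],[0.004,0,0]],
    [[1,2,140],[0.004,0,0]],
    [[1,2,141],[0.004,0,0]],
    [[1,2,141],[0.004,0,0]]
  ]
}}

```text
time: 3.8
tool_pos: [587.5, -148.5, 0.9]
tcp_rot: [-179.9, 0.0, 75.6]
ft_force: [0.1, -0.2, 0.0]
finger_gap: 85.5
grip_force: 0.0
```

Emit:
{"name": "jog_arm", "arguments": {
  "rows": [
    [[0,0,0],[0,0,0]],
    [[0,0,0],[0,0,0]],
    [[0,0,0],[0,0,0]],
    [[0,0,0],[0,0,0]],
    [[0,0,0],[0,0,0]],
    [[0,0,0],[0,0,0]],
    [[0,0,0],[0,0,0]],
    [[0,0,0],[0,0,0]]
  ],
  "grip": 50,
  "force": 40
}}

```text
time: 4.6
tool_pos: [587.4, -148.5, 0.7]
tcp_rot: [-179.9, 0.0, 75.6]
ft_force: [0.2, -0.2, 5.3]
finger_gap: 53.9
grip_force: 42.9
```

Emit:
{"name": "jog_arm", "arguments": {
  "rows": [
    [[0,0,-5],[0,0,0]],
    [[0,0,-15],[0,0,0]],
    [[0,0,-40],[0,0,0]],
    [[0,0,-80],[0,0,0]],
    [[0,0,-120],[0,0,0]],
    [[0,0,-160],[0,0,0]],
    [[0,0,-180],[0,0,0]],
    [[0,0,-180],[0,0,0]],
    [[0,0,-180],[0,0,0]]
  ]
}}

```text
time: 5.5
tool_pos: [587.3, -148.3, 180.1]
tcp_rot: [-179.9, 0.0, 75.6]
ft_force: [-0.0, 0.6, -1.5]
finger_gap: 54.0
grip_force: 42.3
```

Run:
```python
from h import *
p,d,K,D,T=snap('wrist');np.savez('w3',p=p,d=d,K=K,D=D,T=T)
q,d2,K2,D2,T2=snap('side')
print(r.sense())
cv2.imwrite('pics/w3.png',p)
C=np.array(r.camera_params('wrist')['tool_from_camera'])
uv,P=cloud(d,K,D,C)
hsv=cv2.cvtColor(p,cv2.COLOR_BGR2HSV)[uv[:,1],uv[:,0]]
W=(np.hypot(P[:,0],P[:,1])<35)&(hsv[:,1]<50)&(hsv[:,2]>140)&(P[:,2]>-50)&(P[:,2]<15)
print(W.sum(),np.median(P[W],0),cv2.minEnclosingCircle(P[W][:,:2].astype(np.float32)))
A=np.c_[P[W][:,:2],np.ones(W.sum())];print('plane',np.linalg.lstsq(A,P[W][:,2],rcond=None)[0])
```

```text
{'time': 5.6, 'joint_pos': array([-1.90053113e+01,  1.01844070e+01,  8.78842653e+01, -3.40400321e-02,
        8.22655446e+01, -4.62897724e+00]), 'qd': array([ 0.05880446,  0.64110896,  0.3875618 , -0.01154971,  0.10219126,
       -0.02553665]), 'joint_efforts': array([ 1.20086610e-02, -6.03560042e+01, -5.07608986e+01, -4.36009621e-03,
       -7.76064044e-04, -7.60732064e-05]), 'tool_pos': array([ 586.17592771, -147.97257511,  177.92528414]), 'tcp_rot': array([-1.79664152e+02,  6.62084633e-03,  7.56283649e+01]), 'ft_force': array([ 0.59083583, -0.24157461, -0.10504016]), 'wrist_torque': array([ 0.00228818, -0.0253027 , -0.03867906]), 'grip_force': 42.321303718490526, 'finger_gap': 53.65733182141814}
6118 [  3.19481768   1.27775497 -25.47922422] ((9.678167343139648, 0.39188361167907715), 32.46438980102539)
plane [-2.01330444e-02  2.60790412e-03 -2.57450922e+01]
```

View pics/w3.png

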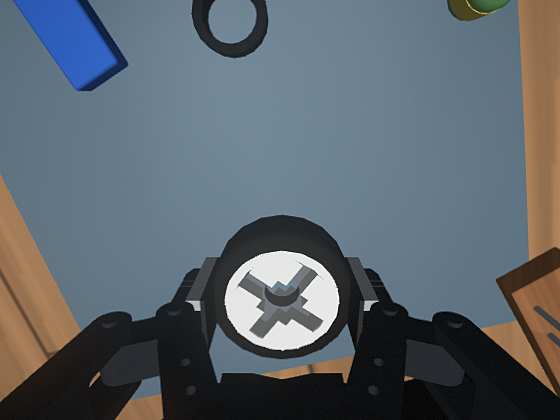

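The wheel is held square between the pads, with its rim centre near pixel (282,300). I'll measure its in-hand centre and slot angle and work out the pre-insertion pose.

```bash
cat > m4.py <<'E'
from h import *
f=np.load('w3.npz');C=np.array(r.camera_params('wrist')['tool_from_camera']);zf=-25.5
v,u=np.mgrid[240:362,212:352];uv=np.c_[u.ravel(),v.ravel()]
n=pts(uv,np.ones(len(uv)),f['K'],f['D'],C)-C[:3,3];Q=C[:3,3]+n*((zf-C[2,3])/n[:,2])[:,None]
hsv=cv2.cvtColor(f['p'],cv2.COLOR_BGR2HSV);m=((hsv[...,1]<50)&(hsv[...,2]>150)).astype(np.uint8)
m[:, :212]=0;m[:,352:]=0
k,lab,st,ce=cv2.connectedComponentsWithStats(m);i=1+st[1:,4].argmax()
cn=max(cv2.findContours((lab==i).astype(np.uint8),0,1)[0],key=cv2.contourArea).reshape(-1,2)
h=cv2.convexHull(cn).reshape(-1,2)
n=pts(h,np.ones(len(h)),f['K'],f['D'],C)-C[:3,3];H=C[:3,3]+n*((zf-C[2,3])/n[:,2])[:,None]
A=np.c_[2*H[:,:2],np.ones(len(H))];s=np.linalg.lstsq(A,(H[:,:2]**2).sum(1),rcond=None)[0];c=s[:2];print('centre',c,'R',np.sqrt(s[2]+c@c))
g=255-hsv[...,2].astype(float)[uv[:,1],uv[:,0]]
q=Q[:,:2]-c;rr=np.hypot(*q.T);th=np.arctan2(q[:,1],q[:,0])
for lo,hi in((10,13),(13,16)):
    S=(rr>lo)&(rr<hi);print('slot tool angle',np.degrees(np.angle(np.sum(g[S]*np.exp(4j*th[S])))/4))
E
python3 m4.py
```

```text
centre [1.16960178 1.48696033] R 22.830885843559585
slot tool angle 36.33411924047951
slot tool angle 35.90804233941421
```

```bash
cat >> h.py <<'E'
foot=np.array([672.1,158.6,150.1]);PS=np.radians(7.48);off=np.array([1.2,1.5,-12.5])
def at(h,spin=-16.4):
    a,y=stand(PS);M=tilt(spin,PS);return foot+a*h-M@off,M
def rel():
    s=r.sense();T=T_tool(s);a,y=stand(PS);x=np.cross(y,a);w=T[:3,:3]@off+T[:3,3]-foot
    B=np.c_[x,y,a];print('wheel x,y,h',(w@B).round(2),'F x,y,a',(s['ft_force']@B).round(1),'axis err mrad',((T[:3,:3]@[0,0,-1])@B*1000).round(0)[:2],'t',s['time'],'gap',s['finger_gap'])
E
python3 - <<'E'
from h import *
move(*at(130));print(at(130)[0])
E
```

```text
shift [295.5 -45.9 -74.5] turn [-0.514  0.022 -0.654] t 5.6 [ 0.6 -0.2 -0.1]
[615.49459512 149.57965364 252.68850564]
```

Emit:
{"name": "jog_arm", "arguments": {
  "rows": [
    [[40,-10,-40],[-0.05,0,-0.06]],
    [[85,-15,-75],[-0.15,0.01,-0.2]],
    [[130,-20,-75],[-0.22,0.01,-0.29]],
    [[175,-27,-75],[-0.31,0.013,-0.39]],
    [[220,-34,-75],[-0.4,0.017,-0.5]],
    [[260,-40,-75],[-0.46,0.02,-0.58]],
    [[295.5,-46,-74.5],[-0.514,0.022,-0.654]],
    [[295.5,-46,-74.5],[-0.514,0.022,-0.654]],
    [[295.5,-46,-74.5],[-0.514,0.022,-0.654]],
    [[295.5,-46,-74.5],[-0.514,0.022,-0.654]]
  ]
}}

```text
time: 6.6
tool_pos: [616.1, 148.4, 253.4]
tcp_rot: [152.4, 7.9, 111.9]
ft_force: [0.8, -0.5, -0.1]
finger_gap: 53.6
grip_force: 42.4
```

Run:
```python
from h import *
rel();move(*at(82))
p,d,K,D,T=snap('wrist');cv2.imwrite('pics/w4.png',p)
```

```text
wheel x,y,h [  0.69  -1.19 130.39] F x,y,a [ 0.5 -0.6 -0.4] axis err mrad [-0.  2.] t 6.6 gap 53.63006067461547
shift [ 1.5 -0.3 48.4] turn [-0.     0.002  0.   ] t 6.6 [ 0.8 -0.5 -0.1]
```

View pics/w4.png

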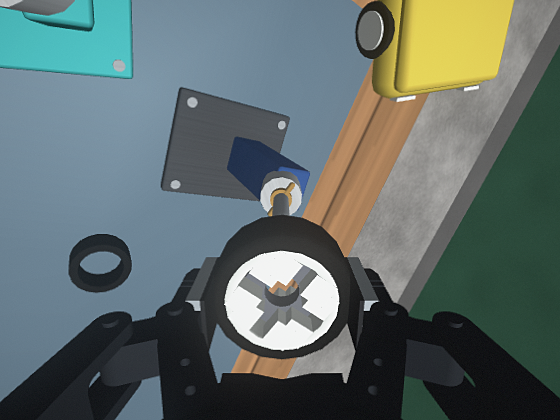

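Emit:
{"name": "jog_arm", "arguments": {
  "rows": [
    [[1,0,20],[0,0,0]],
    [[1,0,38],[0,0,0]],
    [[1,0,48],[0,0,0]],
    [[1,0,52],[0,0,0]],
    [[1,0,56],[0,0,0]],
    [[1,0,60],[0,0,0]],
    [[1,0,62],[0,0,0]],
    [[1,0,62],[0,0,0]]
  ]
}}

```text
time: 7.45
tool_pos: [645.6, 154.1, 200.2]
tcp_rot: [152.2, 7.9, 112.0]
ft_force: [0.2, 0.7, -1.4]
finger_gap: 53.7
grip_force: 42.4
```

Run:
```python
from h import *
for i in range(3):
    rel();r.snapshot('side')
rel()
```

```text
wheel x,y,h [ 1.51  0.54 69.31] F x,y,a [-0.5  0.6 -1.4] axis err mrad [-3.  2.] t 7.45 gap 53.693511964255045
wheel x,y,h [ 1.6   0.6  69.45] F x,y,a [-1.1 -0.  -0. ] axis err mrad [-3.  1.] t 7.5 gap 53.67289381412538
wheel x,y,h [ 1.7   0.59 69.57] F x,y,a [-0.7  0.3  0.1] axis err mrad [-3.  1.] t 7.55 gap 53.911861184248856
wheel x,y,h [ 1.71  0.59 69.57] F x,y,a [-1.3  0.2 -1. ] axis err mrad [-3.  1.] t 7.6 gap 54.08817783075954
```

Emit:
{"name": "jog_arm", "arguments": {
  "rows": [
    [[0,-1,0],[0,0,0]],
    [[0,-1,4],[0,0,0]],
    [[0,-1,8],[0,0,0]],
    [[0,-1,12],[0,0,0]],
    [[0,-1,15],[0,0,0]],
    [[0,-1,15],[0,0,0]]
  ]
}}

```text
time: 8.2
tool_pos: [651.7, 154.5, 185.4]
tcp_rot: [152.3, 7.9, 112.0]
ft_force: [0.5, -0.0, -1.7]
finger_gap: 53.9
grip_force: 42.4
```

Run:
```python
from h import *
for i in range(3):
    rel();r.snapshot('side')
```

```text
wheel x,y,h [-0.21  0.18 53.42] F x,y,a [-0.4 -0.1 -1.8] axis err mrad [-1.  2.] t 8.2 gap 53.861920825469504
wheel x,y,h [5.000e-02 1.800e-01 5.373e+01] F x,y,a [ 0.9 -0.2 -0.3] axis err mrad [-2.  2.] t 8.25 gap 53.75321059043679
wheel x,y,h [ 0.33  0.19 54.02] F x,y,a [-0.7  0.7 -0.2] axis err mrad [-2.  2.] t 8.3 gap 54.00429865010636
```

Emit:
{"name": "jog_arm", "arguments": {
  "rows": [
    [[0,0,4],[0,0,0]],
    [[0,0,8],[0,0,0]],
    [[0,0,12],[0,0,0]],
    [[0,0,16],[0,0,0]],
    [[0,0,20],[0,0,0]],
    [[0,0,24],[0,0,0]],
    [[0,0,28],[0,0,0]],
    [[0,0,28],[0,0,0]]
  ]
}}

```text
time: 9.15
tool_pos: [665.1, 156.2, 160.9]
tcp_rot: [152.3, 7.9, 112.0]
ft_force: [-0.3, -0.1, -0.3]
finger_gap: 53.9
grip_force: 42.4
```

Run:
```python
from h import *
for i in range(3):
    rel();r.snapshot('side')
```

```text
wheel x,y,h [-0.12  0.12 25.46] F x,y,a [-0.5 -0.  -0.1] axis err mrad [-1.  2.] t 9.15 gap 53.856696453844876
wheel x,y,h [ 0.15  0.14 25.79] F x,y,a [-0.4 -0.2 -0.5] axis err mrad [-2.  2.] t 9.2 gap 53.87210238863137
wheel x,y,h [ 0.44  0.14 26.08] F x,y,a [-0.4 -0.3 -0.9] axis err mrad [-2.  2.] t 9.25 gap 53.6067279396525
```

Emit:
{"name": "jog_arm", "arguments": {
  "rows": [
    [[0,0,1],[0,0,0]],
    [[0,0,2],[0,0,0]],
    [[0,0,3],[0,0,0]],
    [[0,0,4],[0,0,0]],
    [[0,0,4],[0,0,0]]
  ]
}}

```text
time: 9.8
tool_pos: [667.2, 156.5, 158.2]
tcp_rot: [152.2, 7.9, 112.0]
ft_force: [0.4, 0.1, -0.4]
finger_gap: 53.5
grip_force: 42.4
```

Emit:
{"name": "jog_arm", "arguments": {
  "rows": [
    [[0,0,1],[0,0,0]],
    [[0,0,2],[0,0,0]],
    [[0,0,2],[0,0,0]],
    [[0,0,2],[0,0,0]]
  ]
}}

```text
time: 10.2
tool_pos: [668.2, 156.6, 156.6]
tcp_rot: [152.2, 7.9, 112.0]
ft_force: [-0.5, 0.3, -1.0]
finger_gap: 53.8
grip_force: 42.4
```

Run:
```python
from h import *
for i in range(3):
    rel();r.snapshot('side')
```

```text
wheel x,y,h [ 0.61  0.15 20.2 ] F x,y,a [-0.9  0.3 -0.7] axis err mrad [-3.  2.] t 10.2 gap 53.82756701732465
wheel x,y,h [ 0.61  0.15 20.22] F x,y,a [-0.4  0.1 -0.8] axis err mrad [-3.  2.] t 10.25 gap 54.05993323351845
wheel x,y,h [ 0.57  0.11 20.22] F x,y,a [-0.4 -1.4 -1.3] axis err mrad [-3.  2.] t 10.3 gap 53.76790475516661
```

Emit:
{"name": "jog_arm", "arguments": {
  "rows": [
    [[0,0,0.5],[0,0,0]],
    [[0,0,1],[0,0,0]],
    [[0,0,1.5],[0,0,0]],
    [[0,0,1.5],[0,0,0]],
    [[0,0,1.5],[0,0,0]]
  ]
}}

```text
time: 10.85
tool_pos: [668.8, 156.8, 155.1]
tcp_rot: [152.2, 7.9, 112.0]
ft_force: [-0.9, 0.7, -2.2]
finger_gap: 53.7
grip_force: 42.5
```

Run:
```python
from h import *
for i in range(3):
    rel();r.snapshot('side')
```

```text
wheel x,y,h [ 0.4   0.2  18.61] F x,y,a [-1.8  0.8 -1.6] axis err mrad [-2.  1.] t 10.85 gap 53.65282830072724
wheel x,y,h [ 0.38  0.19 18.61] F x,y,a [-0.8  0.9 -0.2] axis err mrad [-2.  1.] t 10.9 gap 53.90182151313298
wheel x,y,h [ 0.4   0.18 18.61] F x,y,a [-0.6  0.3  0.1] axis err mrad [-2.  2.] t 10.95 gap 53.56446972729777
```

Emit:
{"name": "jog_arm", "arguments": {
  "rows": [
    [[0,0,0.5],[0,0,0]],
    [[0,0,1],[0,0,0]],
    [[0,0,1.5],[0,0,0]],
    [[0,0,2],[0,0,0]],
    [[0,0,2],[0,0,0]]
  ]
}}

```text
time: 11.5
tool_pos: [669.8, 156.8, 153.4]
tcp_rot: [152.2, 7.9, 112.0]
ft_force: [-1.9, 1.0, -0.6]
finger_gap: 54.0
grip_force: 42.5
```

Run:
```python
from h import *
for i in range(3):
    rel();r.snapshot('side')
```

```text
wheel x,y,h [ 0.41  0.15 16.58] F x,y,a [-1.8  1.3  0.3] axis err mrad [-2.  2.] t 11.5 gap 53.97440774957225
wheel x,y,h [ 0.39  0.18 16.58] F x,y,a [-1.3  1.2 -0.7] axis err mrad [-2.  2.] t 11.55 gap 53.55577907998787
wheel x,y,h [ 0.41  0.17 16.59] F x,y,a [-1.4  0.9  0. ] axis err mrad [-2.  2.] t 11.6 gap 53.96300713027415
```

Axial force is about zero at h = 16.6 mm, well below the 20 mm pin contact height, so the slots are over the pin. I'll press on gently to the shoulder.

Emit:
{"name": "jog_arm", "arguments": {
  "rows": [
    [[0,0,0.5],[0,0,0]],
    [[0,0,1],[0,0,0]],
    [[0,0,1.5],[0,0,0]],
    [[0,0,2],[0,0,0]],
    [[0,0,2.5],[0,0,0]],
    [[0,0,2.5],[0,0,0]]
  ]
}}

```text
time: 12.25
tool_pos: [671.0, 157.0, 151.2]
tcp_rot: [152.2, 7.9, 112.0]
ft_force: [-1.7, 1.3, -1.8]
finger_gap: 53.8
grip_force: 42.5
```

Run:
```python
from h import *
for i in range(3):
    rel();r.snapshot('side')
```

```text
wheel x,y,h [ 0.47  0.12 14.09] F x,y,a [-2.1  1.5 -0.8] axis err mrad [-2.  2.] t 12.25 gap 53.82678575250597
wheel x,y,h [ 0.49  0.16 14.12] F x,y,a [-2.8  1.2  0.4] axis err mrad [-2.  2.] t 12.3 gap 53.88732818149723
wheel x,y,h [ 0.48  0.15 14.11] F x,y,a [-3.   0.7  0.3] axis err mrad [-2.  2.] t 12.35 gap 53.51446561577921
```

Emit:
{"name": "jog_arm", "arguments": {
  "rows": [
    [[0,-0.3,0.3],[0,0,0]],
    [[0,-0.3,0.6],[0,0,0]],
    [[0,-0.3,1],[0,0,0]],
    [[0,-0.3,1.3],[0,0,0]],
    [[0,-0.3,1.3],[0,0,0]]
  ]
}}

```text
time: 12.9
tool_pos: [671.1, 157.0, 151.1]
tcp_rot: [152.3, 7.9, 112.0]
ft_force: [-15.8, -1.6, 10.1]
finger_gap: 53.9
grip_force: 44.6
```

Run:
```python
from h import *
for i in range(3):
    rel();r.snapshot('side')
```

```text
wheel x,y,h [ 0.47  0.13 13.96] F x,y,a [-9.1  0.5 16.5] axis err mrad [-2.  2.] t 12.9 gap 53.89050287125709
wheel x,y,h [ 0.49  0.12 13.95] F x,y,a [-7.8  0.4 16.9] axis err mrad [-2.  2.] t 12.95 gap 53.772107217867756
wheel x,y,h [ 0.48  0.14 13.95] F x,y,a [-8.   0.4 16.3] axis err mrad [-2.  2.] t 13.0 gap 53.66086762017836
```

Emit:
{"name": "jog_arm", "arguments": {
  "rows": [
    [[0,-0.2,-0.7],[0,0,0]],
    [[0,-0.4,-0.7],[0,0,0]],
    [[0,-0.4,-0.7],[0,0,0]]
  ]
}}

```text
time: 13.35
tool_pos: [671.0, 156.9, 151.2]
tcp_rot: [152.2, 7.9, 112.0]
ft_force: [-6.3, 1.4, 3.8]
finger_gap: 53.6
grip_force: 43.2
```

Run:
```python
from h import *
rel();p,d,K,D,T=snap('wrist')
rel();cv2.imwrite('pics/w5.png',cv2.resize(p[200:380,160:400],None,fx=2.5,fy=2.5,interpolation=2))
q=snap('side')[0];cv2.imwrite('pics/s5.png',cv2.resize(q[120:270,215:375],None,fx=4,fy=4,interpolation=2))
```

```text
wheel x,y,h [ 0.44  0.07 14.05] F x,y,a [-3.4  2.2  6.3] axis err mrad [-3.  1.] t 13.35 gap 53.55674372530977
wheel x,y,h [ 0.46  0.05 14.05] F x,y,a [-2.6  1.7  6. ] axis err mrad [-3.  1.] t 13.4 gap 53.90599650768364
```

View pics/s5.png

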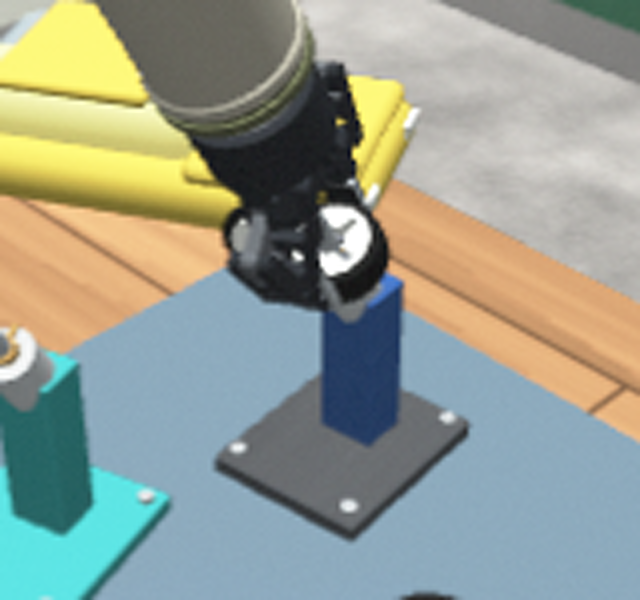

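The side crop shows the wheel seated on the blue stand under about 6 N, with the gripper at (300,240). I'll let go, back out along the axle and check.

Emit:
{"name": "jog_arm", "arguments": {
  "rows": [
    [[0,0,0],[0,0,0]],
    [[0,0,0],[0,0,0]],
    [[0,0,0],[0,0,0]],
    [[0,0,0],[0,0,0]],
    [[0,0,0],[0,0,0]],
    [[0,0,0],[0,0,0]],
    [[0,0,0],[0,0,0]]
  ],
  "grip": 85
}}

```text
time: 14.15
tool_pos: [670.8, 156.8, 150.5]
tcp_rot: [152.2, 7.9, 112.0]
ft_force: [-0.4, -0.4, 0.3]
finger_gap: 84.7
grip_force: 0.0
```

Emit:
{"name": "jog_arm", "arguments": {
  "rows": [
    [[0,0,-5],[0,0,0]],
    [[0,0,-15],[0,0,0]],
    [[0,0,-35],[0,0,0]],
    [[0,0,-65],[0,0,0]],
    [[0,0,-95],[0,0,0]],
    [[0,0,-120],[0,0,0]],
    [[-40,0,-120],[0,0,0.14]],
    [[-70,0,-120],[0,0,0.286]],
    [[-70,0,-120],[0,0,0.286]],
    [[-70,0,-120],[0,0,0.286]]
  ]
}}

```text
time: 15.15
tool_pos: [639.4, 84.5, 266.2]
tcp_rot: [151.2, 0.1, 97.5]
ft_force: [-0.4, -0.2, -0.2]
finger_gap: 85.2
grip_force: 0.0
```

Run:
```python
from h import *
p,d,K,D,T=snap('wrist');uv,P=cloud(d,K,D,T);a,y=stand(PS);B=np.c_[np.cross(y,a),y,a]
q=(P-foot)@B;hsv=cv2.cvtColor(p,cv2.COLOR_BGR2HSV)[uv[:,1],uv[:,0]]
rr=np.hypot(q[:,0],q[:,1]);W=(rr<26)&(rr>8)&(hsv[:,1]<50)&(hsv[:,2]>150)&(q[:,2]>0)&(q[:,2]<60)
A=np.c_[q[W][:,:2],np.ones(W.sum())];c=np.linalg.lstsq(A,q[W][:,2],rcond=None)[0]
print(W.sum(),'top face h',np.median(q[W][:,2]),'plane',c)
X=(rr<8)&(q[:,2]>48)&(q[:,2]<80);print('tip h',q[X][:,2].max(),q[X].mean(0));
m=uv[W].mean(0).astype(int);print(m);u,v=m
im=p[max(0,v-90):v+90,max(0,u-110):u+110];cv2.imwrite('pics/w6.png',cv2.resize(im,None,fx=3,fy=3,interpolation=2));s=r.sense();print(s['time'],s['ft_force'])
```

```text
2536 top face h 25.89410764063654 plane [ 2.07241426e-02 -7.97942080e-03  2.55626259e+01]
tip h 61.95680281088513 [ 0.55626573  0.11650383 55.91128949]
[248 112]
15.2 [ 0.3080546  -0.48542921 -0.55840358]
```

View pics/w6.png

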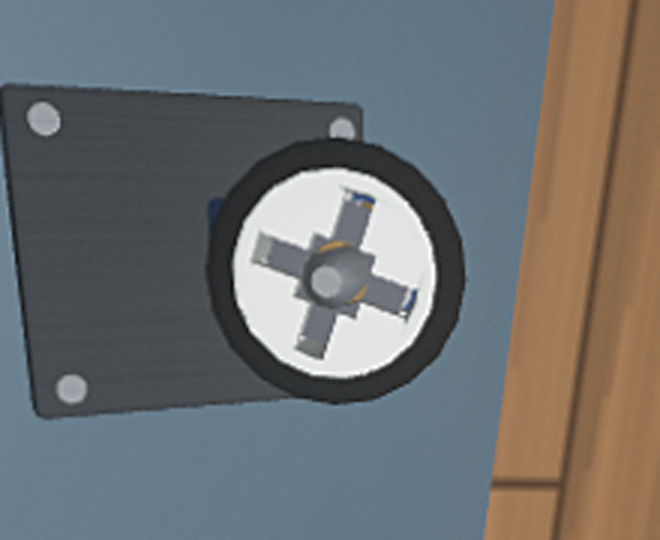

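The crop shows the released wheel on the axle at (335,270). Its slots line up with the pin direction. The top face is 25.9 mm above the shoulder (26 mm is fully home), so it is seated.

```bash
python3 -c "
from bench import r
print(r.hand_in())"
```

```text
the job is handed in; nothing more can be done
None
```

The wheel is on the blue stand's axle with its slots over the pin. It sits home against the shoulder (top face measured 25.9 mm above it; 26 mm is fully home), it's released, and the job was handed in at about 15 s. I lined the slots up with the measured pin angle before sliding it down, so no turning was needed. The final press briefly read about 16 N along the axle, above your 5 to 8 N, before I eased it to about 6 N.

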